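# Run down a chrome moulding on a lamp panel

### The arm

A 7-joint arm with a two-finger parallel gripper is mounted at the origin on the work surface. World frame = base frame: x ahead of the robot, y to its left, z up, the work surface at z = 0. Lengths are in m, angles in rad, forces in N, time in s.
With the tool pointing down it reaches from about 0.4 to 0.875 m from the base axis. Payload 19.3 kg.
Tool frame: the origin (TCP) lies on the centre line of the jaws, within the pads' length; the fingertips stand 11 mm ahead of it and the grasp point (between the pads) lies 8 mm behind it; x points along the fingers, z is the direction in which the jaws open and shut, and the axes are right-handed (so a half turn about x gives the same grasp; the last joint's range is limited). The gripper opens to 85 mm and grips with 20 to 120 N. Pads are 22 mm wide; open, the fingers measure 114 mm over their backs; the gripper's body (76 mm by 85 mm) begins 54 mm behind the grasp point. The pads swing forward as they close: fully open they stand 13 mm farther back than shut.
Start: joints at [-1.264, 0.521, -0.036, 1.599, 0.021, 1.021, -0.113], TCP at [0.23, 0.581, 0.214] pointing down, gripper open.
Joint ranges: [-2.91, 2.91], [-0.3, 2.13], [-1.5, 1.42], [0.17, 2.43], [-1.26, 4.41], [0.16, 1.93], [-2.52, 2.52]. Speed limits (rad/s): [1.89, 1.89, 2.39, 2.39, 3.01, 3.01, 3.01].

### API

Orientations are given as a unit quaternion [x, y, z, w].
In Python, from rig import status, camera, camera_info, bot gives the robot as it stands.
- The arm moves only by the tool play_rows, never from a script. Its argument "series" is one flat list of numbers, 6 for each row, row after row: the shift along the tool's x, y, z scaled (see below), then the turn, a rotation vector about the tool's x, y, z scaled (see below). In form: [tx, ty, tz, rx, ry, rz, tx, ty, tz, rx, ry, rz, ...]. A call has 1 to 5 rows; each row shifts and turns the commanded pose from where the row before left it, along the tool's axes as they then stand; what a row does not reach is not made up. The controller multiplies each number of a shift by 0.02 m and each number of a turn by 5 degrees. A row lasts 1/10 s, in which the tool goes at most 50 mm and 8.59 degrees, less where a joint would pass 70% of its speed; a pose out of reach is approached as far as the arm can. A call with a number of a shift or a turn outside -1 to 1 is refused whole. A call with a gripper value outside its range is refused whole. "fingers" is the closure, from -1 (fully open) to 1 (shut), so that 0 is half open, set as the call begins (left out, the last holds). The fingers move at their own pace and stop on an object; the grip force is fixed at half the most. Time passes only in rows, so rows that do not move let the fingers close. It gives the time, the measured TCP pose, the force and the opening at its end, in the units of the state.
- status.get_state(): the state, without advancing time (a new reading comes with each control period).
- camera(name): name is "scene" or "top" or "wrist"; returns the picture (400x640x3 uint8, red, green, blue); there is no depth.
- camera_info(name): a dict with "camera_matrix" (3x3 intrinsics, pixels), "R" (3x3) and "t" (3): a world point X has camera coordinates R X + t; the wrist camera has in their place "mount" (4x4, takes a point from camera to tool coordinates, whose origin is the TCP and whose axes are the tool frame's). Camera axes: x right, y down, z forward; pixel columns grow to the right and rows downward; lengths in m; the calibration is good to about 2 mm. A picture is of the moment at which its call begins: read the wrist's pose just before it. camera_info takes no time and is no camera call.
- bot.finish_job(): hands the job in, once; it reports no verdict.
The state is a dict: "t": time; "qpos": joint angles; "dq": joint speeds; "effort": joint torques, N m; "tool_pos": TCP position; "eef_rot": TCP orientation; "ft_force": force on the tool from outside, world axes, zero at the start; "torque": the same for the moment, N m; "width": finger opening in m.
Only numpy, scipy, OpenCV 4.12 (cv2) and the standard library are available. Lean on these libraries where they do the work, as an engineer would, in place of code of your own. Each camera call takes 0.05 s, during which the arm holds its last target. There are 200 camera calls.

### The job

The chrome moulding on the lamp panel is fixed at the capped end but still springs up off its bonding tape at the other. With the fingers shut, run a fingertip along it from the capped end, round the bend, to the free end, pressing it lightly down onto its tape all the way, and finish while still holding the free end down flat with the fingertip. Do not pull the moulding up, never press it with more than 30 N, and leave the polished lamp, the bottles, the screwdriver and the tape roll untouched.

Things in the scene. Friction and masses are not known exactly. Their poses are not given: they have to be found in the camera images.
- panel: Blue painted rear lamp panel, a 380 x 210 mm sheet lying face up and level, fixed on two wooden bearers. Origin: on the bench under the panel's centre; z up, y along the 380 mm length towards the moulding's capped end, x from the moulding's long edge to the lamp's. Its face is 60 mm above the bench (z = 0.060).
- lamp: Rear lamp fixed in the panel: 212 x 86 mm outline (long side parallel to panel y), lens top 24 mm above the panel's face. Origin: centre of the lamp on the panel's face (panel frame x +38, y +50 mm). Its nearest edge is 43 mm from the centre line of the moulding's long leg; freshly polished, not to be touched.
- strip (a joint): Angle of the moulding about its fixed end, rad: 0 = it lies on its tape all along; about 0.045 = as found, free end sprung up about 12 mm. It springs back when let go (18 N m/rad; laying it flat takes about 0.8 N m, so about 3 N at the free end, 4 N half way, 16 N at the first stretch); a further 0.004 rad squeezes the tape.
- moulding: Rigid chrome moulding, 14 mm wide, 6 thick: a 207 mm straight leg, a 30 degree bend towards the lamp, an 83 mm short leg with a rounded free end. Origin: its top face over its pivot, at the fixed end, which a chrome end cap (36 x 18 mm, 11 high) covers to 11 mm past the origin. x along the long leg to the free end, y to the lamp's side, z up. Lying flat its top is 69 mm above the bench.
- stretch_1: The first of six 25 mm lengths of the moulding counted from the fixed end (20 mm apart, not marked, same chrome). Origin: middle of its top face, 50 mm along the strip's centre line from the moulding's origin; x along the strip towards the free end, z up from the top face.
- stretch_2: The second of six 25 mm lengths of the moulding counted from the fixed end (20 mm apart, not marked, same chrome). Origin: middle of its top face, 95 mm along the strip's centre line from the moulding's origin; x along the strip towards the free end, z up from the top face.
- stretch_3: The third of six 25 mm lengths of the moulding counted from the fixed end (20 mm apart, not marked, same chrome). Origin: middle of its top face, 140 mm along the strip's centre line from the moulding's origin; x along the strip towards the free end, z up from the top face.
- stretch_4: The fourth of six 25 mm lengths of the moulding counted from the fixed end (20 mm apart, not marked, same chrome). Origin: middle of its top face, 185 mm along the strip's centre line from the moulding's origin; x along the strip towards the free end, z up from the top face.
- stretch_5: The fifth of six 25 mm lengths of the moulding counted from the fixed end (20 mm apart, not marked, same chrome). Origin: middle of its top face, 230 mm along the strip's centre line from the moulding's origin; x along the strip towards the free end, z up from the top face. On the short leg.
- stretch_6: The sixth and last of six 25 mm lengths of the moulding counted from the fixed end (20 mm apart, not marked, same chrome). Origin: middle of its top face, 275 mm along the strip's centre line from the moulding's origin; x along the strip towards the free end, z up from the top face. On the short leg; this one runs on to the rounded free end, 22 mm past its origin.
- compound_bottle: Black bottle standing on the bench, 66 mm diameter, 190 mm tall, 0.45 kg. Origin: centre of its base. Bystander.
- polish_bottle: Blue bottle with orange cap standing on the bench, 52 mm diameter, 140 mm tall. Origin: centre of its base. Bystander.
- screwdriver: Screwdriver with orange handle lying on the bench, 200 mm long, 26 mm thick. Origin: underside, at mid length, x towards its blade. Bystander.
- tape_roll: Roll of masking tape lying flat on the panel near the free end of the moulding, 72 mm outside, 44 mm hole, 22 mm high. Origin: centre of its underside. Bystander.

How it is judged:
On the way, in this order (a step that is already met when the one before it is completed fails the run):
1. a fingertip presses the first stretch of the moulding (over 1 N) with the strip there within 3 mm of lying on its tape (contact force between the fingers and stretch_1 above 1 N and z of stretch_1 in the frame of panel below 0.072 m), for 0.1 s.
2. a fingertip presses the second stretch of the moulding (over 1 N) with the strip there within 3 mm of lying on its tape (contact force between the fingers and stretch_2 above 1 N and z of stretch_2 in the frame of panel below 0.072 m), for 0.1 s.
3. a fingertip presses the third stretch of the moulding (over 1 N) with the strip there within 3 mm of lying on its tape (contact force between the fingers and stretch_3 above 1 N and z of stretch_3 in the frame of panel below 0.072 m), for 0.1 s.
4. a fingertip presses the fourth stretch of the moulding (over 1 N) with the strip there within 3 mm of lying on its tape (contact force between the fingers and stretch_4 above 1 N and z of stretch_4 in the frame of panel below 0.072 m), for 0.1 s.
5. a fingertip presses the fifth stretch of the moulding (over 1 N) with the strip there within 3 mm of lying on its tape (contact force between the fingers and stretch_5 above 1 N and z of stretch_5 in the frame of panel below 0.072 m), for 0.1 s.
6. a fingertip presses the sixth and last stretch of the moulding (over 1 N) with the strip there within 3 mm of lying on its tape (contact force between the fingers and stretch_6 above 1 N and z of stretch_6 in the frame of panel below 0.072 m), for 0.1 s.
At the end, for the whole second after the job is handed in: The moulding lies flat (joint below 0.009 rad, free end within about 2.5 mm of its tape), held there by the fingertip on the last stretch before the free end with between 1 and 30 N; bottles, screwdriver and tape roll within 20 mm of where they stood (value of joint strip below 0.009 rad and contact force between the fingers and stretch_6 above 1 N and contact force between the fingers and moulding below 30 N and distance of each of compound_bottle, polish_bottle, screwdriver, tape_roll from where it was at the start of the episode below 0.02 m); the arm keeps its last pose, push and grip.
It fails at once if the moulding pressed with more than 30 N (contact force between the fingers and moulding above 30 N).
It fails at once if the moulding pulled up off the panel (value of joint strip above 0.08 rad).
It fails at once if the robot touches the lamp (contact force between any of the fingers, the arm and lamp above 0.5 N).
It fails at once if a bystander moved more than 20 mm (distance of any of compound_bottle, polish_bottle, screwdriver, tape_roll from where it was at the start of the episode above 0.02 m).
It also fails if it takes over 51 s, if anything falls off the work surface, if the arm or the gripper's body presses on something with over 40 N, if the wrist force passes 120 N, or if a joint passes its speed limit or range.

## Working session

There is one attempt and no reset: what is moved stays moved. The work goes in short steps, Python scripts to look and compute and a tool call to move; the robot and the scene stay as the last step left them, time stands still between calls to the robot, and variables do not carry over. Pictures are saved under pics/ and viewed, about 8 in all and at most 12, crops included, and the job is handed in when it is done.

Besides the shell and the picture viewer there is one more tool, called after "Request:" as name(argument=value, ...) on one line, values as JSON. play_rows: Moves the arm, as the interface text tells. Shifts and turns lie within -1 to 1; 1 stands for 0.02 m of shift or 5 degrees of turn. Its arguments: {"type":"object","properties":{"series":{"type":"array"},"fingers":{"type":"number"}},"required":["series"]}

```bash
ls; mkdir -p pics
python3 - <<'E'
from rig import status, camera, camera_info
import cv2
print(status.get_state())
for n in("top","scene"):
    cv2.imwrite(f"pics/{n}0.png",camera(n)[:,:,::-1]); print(n,camera_info(n))
print(camera_info("wrist"))
E
```

```text
pics
{'t': 0.0, 'qpos': array([-1.26423579,  0.52201853, -0.03637163,  1.60003571,  0.02120652,
        1.02110224, -0.11278308]), 'dq': array([-0.00057465, -0.00030367, -0.00018037,  0.0008361 ,  0.00075472,
        0.0005913 , -0.00089136]), 'effort': array([ 2.13032858e-03, -9.27081084e+01,  1.98062718e+00, -3.69934058e+01,
        1.79686316e-02,  7.90926861e-03,  6.34146704e-05]), 'tool_pos': array([0.22981974, 0.58080629, 0.21381252]), 'eef_rot': array([-0.39778873,  0.58510891,  0.39728069,  0.58444824]), 'ft_force': array([ 0.68432277, -0.55203598,  0.22288428]), 'torque': array([ 0.02544296, -0.000794  ,  0.00220711]), 'width': 0.08576295118999769}
top {'camera_matrix': array([[428.42635908,   0.        , 314.78255437],
       [  0.        , 428.42635908, 193.47153118],
       [  0.        ,   0.        ,   1.        ]]), 'R': array([[-0.02289936, -0.99963708,  0.0141891 ],
       [-0.99061432,  0.02077504, -0.13509874],
       [ 0.13475493, -0.0171496 , -0.99073054]]), 't': array([0.04402405, 0.61763651, 1.14279433])}
scene {'camera_matrix': array([[367.60582829,   0.        , 323.94101462],
       [  0.        , 367.60582829, 197.58626157],
       [  0.        ,   0.        ,   1.        ]]), 'R': array([[ 0.10392103,  0.99451574,  0.01178382],
       [ 0.81954229, -0.07891244, -0.56755904],
       [-0.56351651,  0.06863865, -0.82324837]]), 't': array([-0.09931208, -0.45454597,  1.45115042])}
{'camera_matrix': array([[343.61823387,   0.        , 321.18473219],
       [  0.        , 343.61823387, 193.50446104],
       [  0.        ,   0.        ,   1.        ]]), 'mount': array([[-7.09688156e-05, -2.58747466e-01,  9.65945000e-01,
        -1.58136362e-01],
       [-2.35260165e-04, -9.65944972e-01, -2.58747476e-01,
         6.58460595e-02],
       [ 9.99999970e-01, -2.45611382e-04,  7.67899893e-06,
        -5.42082163e-04],
       [ 0.00000000e+00,  0.00000000e+00,  0.00000000e+00,
         1.00000000e+00]])}
```

View pics/top0.png

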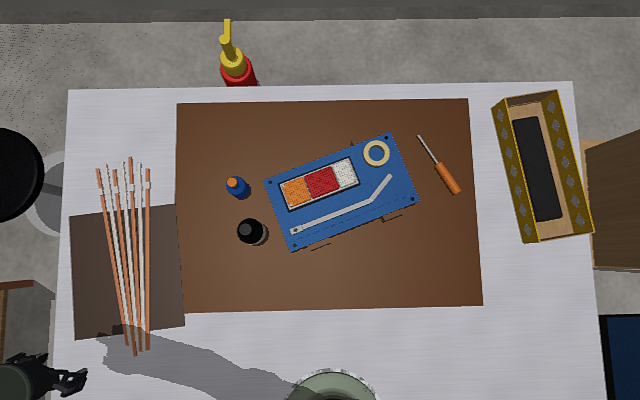

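View pics/scene0.png

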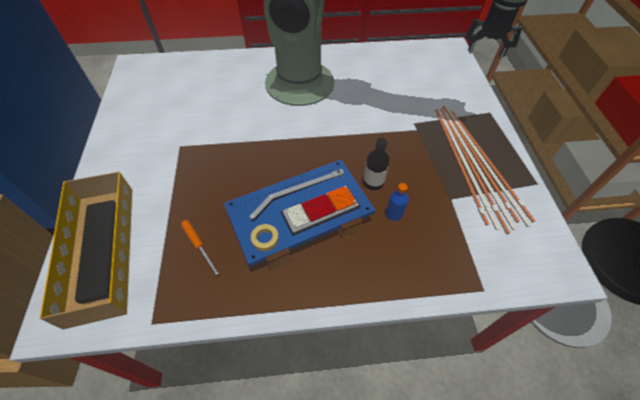

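The top view shows the capped end near (294,231), the bend near (371,201) and the free end near (391,176). The tape roll is at (376,153) and the compound bottle at (252,232). Next I measure the panel and strip.

```bash
cat > h.py <<'E'
import numpy as np, cv2
from rig import camera_info
def ray(n,uv,z):
    c=camera_info(n);K,R,t=c["camera_matrix"],c["R"],c["t"]
    d=R.T@np.linalg.inv(K)@np.array([*uv,1.]);o=-R.T@t
    return o+d*(z-o[2])/d[2]
def proj(n,X):
    c=camera_info(n);p=c["camera_matrix"]@(c["R"]@np.array(X)+c["t"]);return p[:2]/p[2]
E
python3 - <<'E'
from h import *
im={n:cv2.imread(f"pics/{n}0.png") for n in("top","scene")}
for n in im:
    h=cv2.cvtColor(im[n],cv2.COLOR_BGR2HSV)
    m=cv2.inRange(h,(100,120,60),(125,255,255))
    cs,_=cv2.findContours(m,cv2.RETR_EXTERNAL,cv2.CHAIN_APPROX_NONE)
    cs=[c for c in cs if 150<c[:,0,0].mean()<450 and cv2.contourArea(c)>200]
    c=max(cs,key=cv2.contourArea)
    P=np.array([ray(n,p,0.06)[:2] for p in c[:,0]],np.float32)
    r=cv2.minAreaRect(P); print(n,"panel",r,cv2.boxPoints(r).round(3).tolist())
    # chrome inside
    mm=np.zeros_like(m);cv2.fillPoly(mm,[c],255)
    ch=cv2.inRange(h,(0,0,110),(180,90,255))&mm
    for k in cv2.findContours(ch,cv2.RETR_EXTERNAL,cv2.CHAIN_APPROX_NONE)[0]:
        if cv2.contourArea(k)>60: print(" chrome",cv2.contourArea(k),cv2.boundingRect(k))
t=im["top"][120:260,225:475]
cv2.imwrite("pics/c1.png",cv2.resize(t,None,fx=3.2,fy=3.2,interpolation=cv2.INTER_CUBIC))
E
```

```text
top panel ((0.6233968138694763, -0.04065018892288208), (0.20931796729564667, 0.3794272243976593), 20.209489822387695) [[0.46000000834465027, 0.10100000351667404], [0.5910000205039978, -0.2549999952316284], [0.7870000004768372, -0.18299999833106995], [0.656000018119812, 0.17399999499320984]]
 chrome 498.0 (289, 174, 104, 61)
 chrome 1942.0 (280, 158, 79, 52)
 chrome 436.5 (364, 142, 26, 23)
scene panel ((0.6263183355331421, -0.037320852279663086), (0.21645668148994446, 0.3784661591053009), 20.245655059814453) [[0.45899999141693115, 0.10300000011920929], [0.5899999737739563, -0.25200000405311584], [0.7929999828338623, -0.1770000010728836], [0.6620000004768372, 0.17800000309944153]]
 chrome 550.0 (283, 199, 76, 33)
 chrome 387.0 (249, 169, 95, 50)
```

View pics/c1.png

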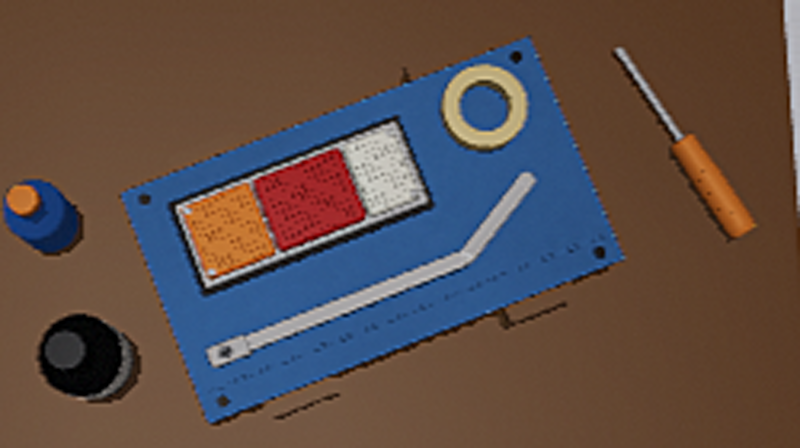

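```bash
cat >> h.py <<'E'
a=np.radians(20.2);C=np.array([.6237,-.040]);Rp=np.array([[np.cos(a),-np.sin(a)],[np.sin(a),np.cos(a)]])
def topan(X): return Rp.T@(np.array(X)[:2]-C)
def towld(p): return C+Rp@np.array(p)
E
python3 - <<'E'
from h import *
im=cv2.imread("pics/top0.png");h=cv2.cvtColor(im,cv2.COLOR_BGR2HSV)
ch=cv2.inRange(h,(0,0,110),(180,90,255));m=np.zeros_like(ch);m[172:238,286:396]=ch[172:238,286:396]
n,l,s,_=cv2.connectedComponentsWithStats(m);k=max(range(1,n),key=lambda i:s[i,4] if s[i,0]>286 else 0)
ys,xs=np.where(l==k)
P=np.array([topan(ray("top",(x,y),.072)) for x,y in zip(xs,ys)])
for lo in np.arange(-.17,.18,.02):
    q=P[(P[:,1]>=lo)&(P[:,1]<lo+.02)]
    if len(q): print(round(lo+.01,3),len(q),q[:,0].mean().round(4),np.ptp(q[:,0]).round(3))
print("ext y",P[:,1].min(),P[:,1].max(),"x",P[:,0].min(),P[:,0].max())
for nm,uv,z in(("freeend",(225+533/3.2,120+177/3.2),.081),("cap end",(225+207/3.2,120+357/3.2),.07),("lampcorner",(225+400/3.2,120+118/3.2),.06),("roll",(225+485/3.2,120+107/3.2),.08)): print(nm,topan(ray("top",uv,z)))
E
```

```text
-0.14 25 -0.0143 0.016
-0.12 45 -0.022 0.023
-0.1 45 -0.0336 0.026
-0.08 43 -0.0448 0.022
-0.06 38 -0.0537 0.018
-0.04 37 -0.055 0.013
-0.02 35 -0.0551 0.012
-0.0 36 -0.055 0.012
0.02 38 -0.0551 0.013
0.04 37 -0.055 0.013
0.06 35 -0.0551 0.012
0.08 36 -0.055 0.012
0.1 37 -0.0554 0.012
0.12 35 -0.0552 0.012
0.14 44 -0.055 0.016
0.16 35 -0.0553 0.016
ext y -0.14290398042249255 0.16910347864412148 x -0.06329910080984782 -0.007209700874552383
freeend [-0.01494038 -0.14029121]
cap end [-0.05490614  0.16950706]
lampcorner [ 0.07646193 -0.05862468]
roll [ 0.05556861 -0.12598718]
```

```bash
cat >> h.py <<'E'
from scipy.spatial.transform import Rotation as Ro
def strip(s):
    p=np.array([-.055,.144]);
    if s<=.207: p=p+[0,-s]
    else: p=p+[0,-.207]+(s-.207)*np.array([.5,-.8660])
    return towld(p)
E
python3 - <<'E'
from h import *
from rig import status
st=status.get_state();R=Ro.from_quat(st["eef_rot"]).as_matrix();print(R.round(3))
print("long leg dir",Rp@[0,-1])
for s in(0,.05,.095,.14,.185,.207,.23,.275,.297):
    w=strip(s);print(s,w.round(4),"pan",topan(w).round(3),"r",np.hypot(*w).round(3),[proj(n,[*w,.069+.045*s]).round(1).tolist() for n in("top","scene")])
im=cv2.imread("pics/scene0.png")
for s in(0,.05,.095,.14,.185,.207,.23,.275,.297):
    u=proj("scene",[*strip(s),.069+.045*s]);cv2.circle(im,tuple((u*16).round().astype(int).tolist()),12,(0,0,255),-1,shift=4)
cv2.imwrite("pics/c2.png",cv2.resize(im[130:280,210:420],None,fx=3.8,fy=3.8,interpolation=cv2.INTER_NEAREST))
for nm,uv in(("bottle top",(247,229)),):print(ray("top",uv,.19),topan(ray("top",uv,.19)))
E
```

```text
[[-0.    -0.93   0.368]
 [-0.001  0.368  0.93 ]
 [-1.    -0.    -0.001]]
long leg dir [ 0.3452982  -0.93849302]
0 [0.5224 0.0762] pan [-0.055  0.144] r 0.528 [[298.6, 228.1], [334.4, 173.8]]
0.05 [0.5396 0.0292] pan [-0.055  0.094] r 0.54 [[316.1, 221.2], [319.4, 179.0]]
0.095 [ 0.5552 -0.013 ] pan [-0.055  0.049] r 0.555 [[331.7, 215.0], [305.6, 183.9]]
0.14 [ 0.5707 -0.0552] pan [-0.055  0.004] r 0.573 [[347.4, 208.8], [291.4, 188.9]]
0.185 [ 0.5862 -0.0975] pan [-0.055 -0.041] r 0.594 [[363.0, 202.6], [276.9, 194.0]]
0.207 [ 0.5938 -0.1181] pan [-0.055 -0.063] r 0.605 [[370.7, 199.6], [269.7, 196.5]]
0.23 [ 0.6115 -0.1328] pan [-0.043 -0.083] r 0.626 [[375.9, 192.9], [264.5, 201.9]]
0.275 [ 0.6461 -0.1616] pan [-0.021 -0.122] r 0.666 [[386.2, 179.8], [254.0, 212.7]]
0.297 [ 0.663  -0.1757] pan [-0.01  -0.141] r 0.686 [[391.2, 173.5], [248.7, 218.2]]
[0.51624583 0.19646581 0.19      ] [-0.01919377  0.25902525]
```

View pics/c2.png

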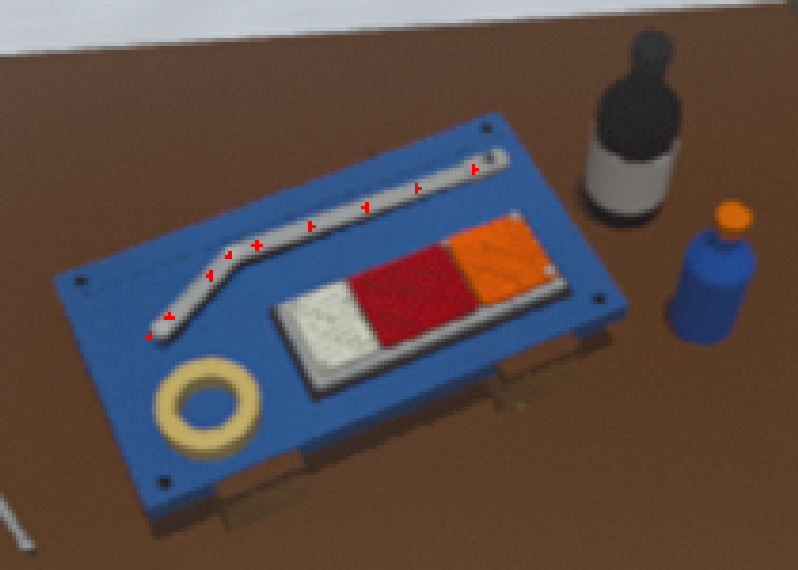

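Request:
play_rows(series=[-1,0,0,0,0,0,-1,0,0,0,0,0,0,-1,-0.8,0,0,0,0,-1,-0.8,0,0,0,0,-1,-0.8,0,0,0], fingers=1)

```text
t: 0.6
tool_pos: [0.2684, 0.5134, 0.2541]
eef_rot: [-0.398, 0.585, 0.397, 0.585]
ft_force: [-0.0, 0.6, -0.1]
width: 0.0124
```

Request:
play_rows(series=[0,-1,-0.8,0,0,0,0,-1,-0.8,0,0,0,0,-1,-0.8,0,0,0,0,-1,-0.8,0,0,0,0,-1,-0.8,0,0,0])

```text
t: 1.1
tool_pos: [0.332, 0.4022, 0.2542]
eef_rot: [-0.398, 0.585, 0.397, 0.585]
ft_force: [0.6, 0.4, -0.2]
width: 0.0001
```

Request:
play_rows(series=[0,-1,-0.8,0,0,0,0,-1,-0.8,0,0,0,0,-1,-0.8,0,0,0,0,-1,-0.8,0,0,0,0,-1,-0.8,0,0,0])

```text
t: 1.6
tool_pos: [0.3955, 0.291, 0.2542]
eef_rot: [-0.398, 0.585, 0.397, 0.585]
ft_force: [0.4, 0.8, 0.3]
width: 0.0
```

Request:
play_rows(series=[0,-1,-0.8,0,0,0,0,-1,-0.8,0,0,0,0,-1,-0.8,0,0,0,0,-1,-0.8,0,0,0,0,-1,-0.8,0,0,0])

```text
t: 2.1
tool_pos: [0.459, 0.1799, 0.2543]
eef_rot: [-0.397, 0.585, 0.398, 0.585]
ft_force: [0.2, 0.9, 0.1]
width: -0.0002
```

Request:
play_rows(series=[0,-1,-0.8,0,0,0,0,-1,-0.8,0,0,0,0,-1,-0.8,0,0,0,0,-1,-0.8,0,0,0,0,-1,-0.8,0,0,0])

```text
t: 2.6
tool_pos: [0.5225, 0.0687, 0.2542]
eef_rot: [-0.397, 0.585, 0.398, 0.585]
ft_force: [-0.2, 0.4, 0.6]
width: -0.0003
```

Request:
play_rows(series=[0,0,0,1,0,0,0,0,0,1,0,0,0,0,0,1,0,0,0,0,0,1,0,0,0,0,0,1,0,0])

```text
t: 3.1
tool_pos: [0.5221, 0.0696, 0.2542]
eef_rot: [-0.26, 0.658, 0.26, 0.657]
ft_force: [0.3, -0.4, 0.0]
width: -0.0001
```

Request:
play_rows(series=[0,0,0,1,0,0,0,0,0,1,0,0,0,0,0,1,0,0,0,0,0,1,0,0,0,0,0,0.6,0,0])

```text
t: 3.6
tool_pos: [0.5221, 0.0697, 0.2542]
eef_rot: [-0.124, 0.696, 0.124, 0.696]
ft_force: [-0.2, 0.6, -1.0]
width: -0.0001
```

```bash
cat >> h.py <<'E'
def wcam(st):
    from rig import camera_info
    T=np.eye(4);T[:3,:3]=Ro.from_quat(st["eef_rot"]).as_matrix();T[:3,3]=st["tool_pos"]
    c=camera_info("wrist");return T@c["mount"],c["camera_matrix"]
def wproj(st,X):
    M,K=wcam(st);p=K@((np.linalg.inv(M)@np.array([*X,1]))[:3]);return p[:2]/p[2]
def wray(st,uv,z):
    M,K=wcam(st);d=M[:3,:3]@np.linalg.inv(K)@np.array([*uv,1.]);o=M[:3,3];return o+d*(z-o[2])/d[2]
E
python3 - <<'E'
from h import *
from rig import status,camera
st=status.get_state();print(Ro.from_quat(st["eef_rot"]).as_matrix().round(3),st["tool_pos"])
im=camera("wrist")[:,:,::-1].copy();cv2.imwrite("pics/w0.png",im)
for s in(0,.05,.095,.14,.185,.207,.23,.275,.297):
    u=wproj(st,[*strip(s),.069+.045*s]);print(s,u.round(1))
    if abs(u).max()<1000: cv2.circle(im,tuple(u.round().astype(int).tolist()),2,(0,0,255),-1)
cv2.imwrite("pics/w0o.png",im)
E
```

```text
[[-0.    -0.345  0.938]
 [-0.     0.938  0.345]
 [-1.    -0.    -0.001]] [0.52211106 0.06968846 0.25417514]
0 [324.5 162.3]
0.05 [324.4 210.2]
0.095 [324.3 250.9]
0.14 [324.2 289.5]
0.185 [324.1 326.1]
0.207 [324.1 343.4]
0.23 [334.1 358.8]
0.275 [353.  387.9]
0.297 [361.9 401.8]
```

View pics/w0o.png

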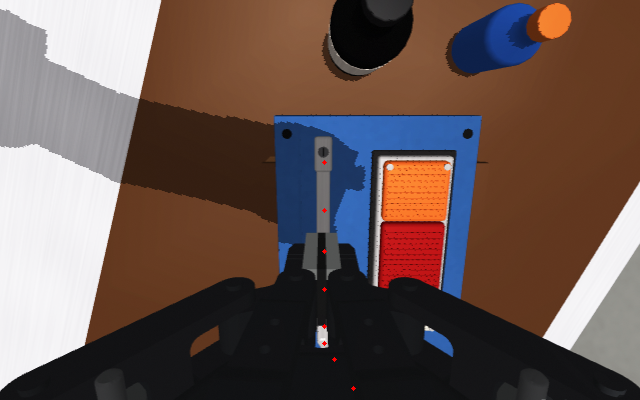

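The wrist view confirms the strip: its centre line is at column 323 (predicted 324) and the cap ends at row 171 (predicted 173), so it's within about 2 mm. I'm going down over stretch 1.

Request:
play_rows(series=[1,-0.97,0.06,0,0,0,1,-0.97,0.06,0,0,0,1,0,0,0,0,0,1,0,0,0,0,0,1,0,0,0,0,0])

```text
t: 4.15
tool_pos: [0.5379, 0.034, 0.1535]
eef_rot: [-0.126, 0.696, 0.126, 0.696]
ft_force: [0.7, 0.1, -0.2]
width: -0.0001
```

Request:
play_rows(series=[1,0,0,0,0,0,1,0,0,0,0,0,0.8,0,0,0,0,0,0,0,0,0,0,0,0,0,0,0,0,0])

```text
t: 4.65
tool_pos: [0.5381, 0.034, 0.0986]
eef_rot: [-0.125, 0.696, 0.125, 0.696]
ft_force: [0.1, 0.8, -0.3]
width: -0.0
```

Request:
play_rows(series=[0.35,0,0,0,0,0,0.35,0,0,0,0,0,0.05,0,0,0,0,0,0,0,0,0,0,0])

```text
t: 5.05
tool_pos: [0.538, 0.0341, 0.0833]
eef_rot: [-0.125, 0.696, 0.125, 0.696]
ft_force: [-0.6, 1.0, -0.1]
width: -0.0
```

Request:
play_rows(series=[0.04,0,0,0,0,0,0,0,0,0,0,0])

```text
t: 5.25
tool_pos: [0.5381, 0.0342, 0.0827]
eef_rot: [-0.125, 0.696, 0.125, 0.696]
ft_force: [0.0, -0.1, 0.1]
width: 0.0001
```

Request:
play_rows(series=[0.03,0,0,0,0,0,0,0,0,0,0,0])

```text
t: 5.45
tool_pos: [0.5381, 0.0342, 0.082]
eef_rot: [-0.125, 0.696, 0.125, 0.696]
ft_force: [0.7, -0.5, -0.2]
width: -0.0002
```

Request:
play_rows(series=[0.025,0,0,0,0,0,0,0,0,0,0,0])

```text
t: 5.65
tool_pos: [0.5381, 0.0342, 0.0815]
eef_rot: [-0.125, 0.696, 0.125, 0.696]
ft_force: [0.8, -0.1, 0.5]
width: 0.0004
```

Request:
play_rows(series=[0.025,0,0,0,0,0,0,0,0,0,0,0])

```text
t: 5.85
tool_pos: [0.5381, 0.0341, 0.0809]
eef_rot: [-0.125, 0.696, 0.125, 0.696]
ft_force: [0.8, 0.1, -0.2]
width: 0.0
```

Request:
play_rows(series=[0.025,0,0,0,0,0,0,0,0,0,0,0])

```text
t: 6.05
tool_pos: [0.538, 0.0341, 0.0804]
eef_rot: [-0.125, 0.696, 0.125, 0.696]
ft_force: [0.3, 0.5, 1.4]
width: 0.0001
```

Request:
play_rows(series=[0.025,0,0,0,0,0,0,0,0,0,0,0])

```text
t: 6.25
tool_pos: [0.538, 0.0341, 0.0799]
eef_rot: [-0.125, 0.696, 0.125, 0.696]
ft_force: [-0.5, 0.1, -0.0]
width: -0.0007
```

Request:
play_rows(series=[0.025,0,0,0,0,0,0,0,0,0,0,0])

```text
t: 6.45
tool_pos: [0.5381, 0.0341, 0.0795]
eef_rot: [-0.125, 0.696, 0.125, 0.696]
ft_force: [-1.0, 0.5, 0.5]
width: 0.0001
```

Request:
play_rows(series=[0.025,0,0,0,0,0,0,0,0,0,0,0])

```text
t: 6.65
tool_pos: [0.5381, 0.0342, 0.0789]
eef_rot: [-0.125, 0.696, 0.125, 0.696]
ft_force: [0.3, -0.8, 0.5]
width: 0.0001
```

Run:
```python
from h import *
from rig import status,camera
im=camera("wrist")[:,:,::-1].copy();cv2.imwrite("pics/w1.png",im)
s=camera("scene")[:,:,::-1][110:230,250:400]
t=camera("top")[:,:,::-1][170:270,270:420]
a=cv2.resize(im[60:400,150:490],(500,500));b=cv2.resize(s,(300,240),interpolation=2);c=cv2.resize(t,(300,200),interpolation=2)
o=np.zeros((500,800,3),np.uint8);o[:,:500]=a;o[:240,500:]=b;o[250:450,500:]=c
cv2.imwrite("pics/m1.png",o)
```

```text
(no output)
```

View pics/m1.png

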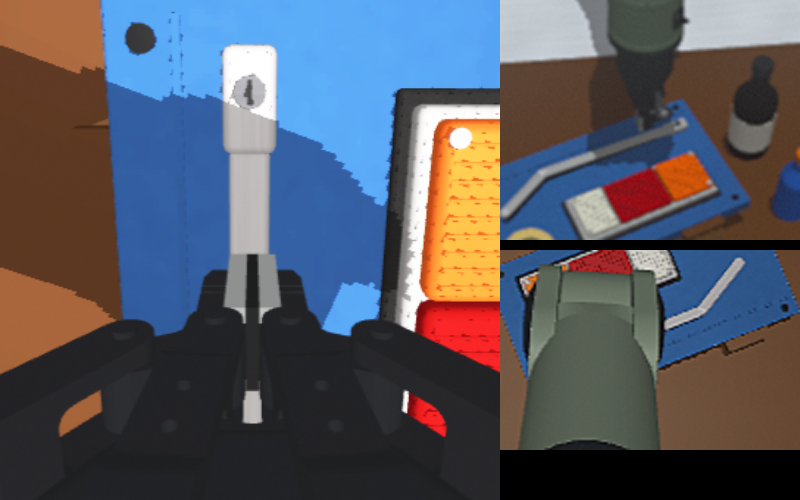

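Run:
```python
from h import *
from rig import status
st=status.get_state();print(st["tool_pos"],st["ft_force"])
M,K=wcam(st);c=camera_info("wrist")["mount"]
for nm,r in(("edge",233),("capend",60+152*.68)):
    d=c[:3,:3]@np.linalg.inv(K)@np.array([321.5,r,1.]);o=c[:3,3]
    p=[(o+d*(y-o[1])/d[1]).round(4).tolist() for y in(.011,.008,0)]
    w=wray(st,(321.5,r),.069);print(nm,"tool pts at y=11,8,0mm:",p,"on z=.069:",w.round(4),"s",(-topan(w)[1]+.144).round(4))
```

```text
[0.53807184 0.03416495 0.07899034] [ 0.20121321 -0.24588218 -0.04237375]
edge tool pts at y=11,8,0mm: [[-0.0207, 0.011, -0.0006], [-0.0131, 0.008, -0.0006], [0.0072, 0.0, -0.0006]] on z=.069: [0.5379 0.0329 0.069 ] s 0.046
capend tool pts at y=11,8,0mm: [[0.1503, 0.011, -0.0005], [0.1673, 0.008, -0.0004], [0.2128, 0.0, -0.0004]] on z=.069: [0.5251 0.0674 0.069 ] s 0.0091
```

Request:
play_rows(series=[0.025,0,0,0,0,0,0,0,0,0,0,0])

```text
t: 7.0
tool_pos: [0.538, 0.0341, 0.0785]
eef_rot: [-0.125, 0.696, 0.125, 0.696]
ft_force: [-1.2, -0.1, 0.0]
width: 0.0006
```

Request:
play_rows(series=[0.025,0,0,0,0,0,0,0,0,0,0,0])

```text
t: 7.2
tool_pos: [0.538, 0.0341, 0.0779]
eef_rot: [-0.125, 0.696, 0.125, 0.696]
ft_force: [0.4, -0.5, -0.0]
width: -0.0002
```

Request:
play_rows(series=[0.03,0,0,0,0,0,0,0,0,0,0,0])

```text
t: 7.4
tool_pos: [0.538, 0.0341, 0.0773]
eef_rot: [-0.125, 0.696, 0.125, 0.696]
ft_force: [-0.0, -0.4, -0.7]
width: -0.0005
```

Request:
play_rows(series=[0.025,0,0,0,0,0,0,0,0,0,0,0])

```text
t: 7.6
tool_pos: [0.5381, 0.0342, 0.0769]
eef_rot: [-0.125, 0.696, 0.125, 0.696]
ft_force: [0.5, 0.9, 0.5]
width: -0.0003
```

Request:
play_rows(series=[0.025,0,0,0,0,0,0,0,0,0,0,0])

```text
t: 7.8
tool_pos: [0.538, 0.0342, 0.0763]
eef_rot: [-0.125, 0.696, 0.125, 0.696]
ft_force: [-0.5, 0.4, 0.5]
width: -0.0
```

Request:
play_rows(series=[0.025,0,0,0,0,0,0,0,0,0,0,0])

```text
t: 8.0
tool_pos: [0.538, 0.0342, 0.0758]
eef_rot: [-0.125, 0.696, 0.125, 0.696]
ft_force: [0.2, 0.4, -0.3]
width: 0.0001
```

Request:
play_rows(series=[0.025,0,0,0,0,0,0,0,0,0,0,0])

```text
t: 8.2
tool_pos: [0.5381, 0.0342, 0.0753]
eef_rot: [-0.125, 0.696, 0.125, 0.696]
ft_force: [0.5, 1.1, -0.0]
width: 0.0001
```

Run:
```python
from h import *
from rig import status,camera
print(status.get_state()["effort"].round(2))
s0=cv2.imread("pics/scene0.png");s=camera("scene")[:,:,::-1].copy();w=camera("wrist")[:,:,::-1].copy()
c=lambda i:cv2.resize(i[185:230,235:310],(300,180),interpolation=cv2.INTER_NEAREST)
o=np.zeros((570,800,3),np.uint8);o[:180,500:]=c(s0);o[190:370,500:]=c(s)
o[:500,:500]=cv2.resize(w[120:320,220:420],(500,500),interpolation=2)
o[380:570,500:]=cv2.resize(s[140:209,270:379],(300,190),interpolation=2)
cv2.imwrite("pics/m2.png",o)
```

```text
[ 2.000e-02 -8.488e+01  9.350e+00 -2.440e+01  1.000e-02 -3.000e-02
  1.000e-02]
```

View pics/m2.png

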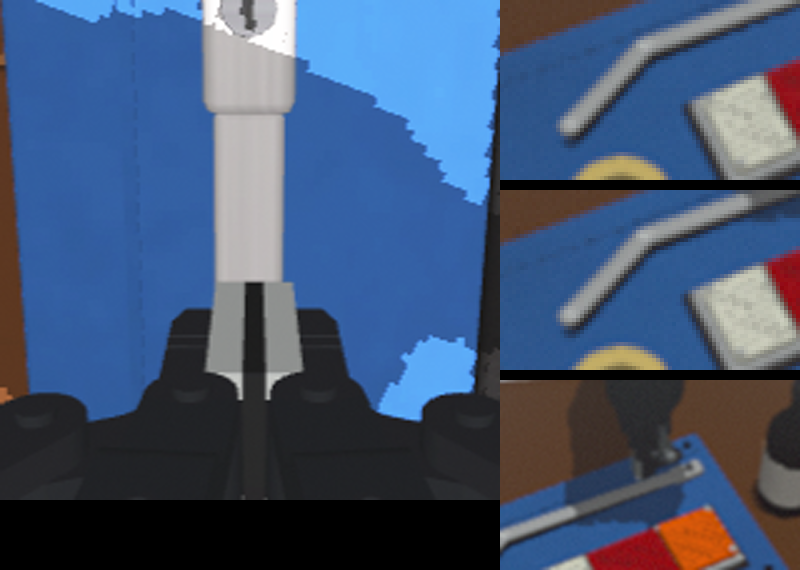

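Request:
play_rows(series=[0.025,0,0,0,0,0,0,0,0,0,0,0])

```text
t: 8.5
tool_pos: [0.538, 0.0342, 0.0748]
eef_rot: [-0.125, 0.696, 0.125, 0.696]
ft_force: [0.5, -0.2, 0.6]
width: 0.0002
```

Request:
play_rows(series=[0.025,0,0,0,0,0,0,0,0,0,0,0])

```text
t: 8.7
tool_pos: [0.538, 0.0341, 0.0743]
eef_rot: [-0.125, 0.696, 0.125, 0.696]
ft_force: [0.6, 0.9, 0.1]
width: 0.0002
```

Request:
play_rows(series=[0.025,0,0,0,0,0,0,0,0,0,0,0])

```text
t: 8.9
tool_pos: [0.538, 0.0342, 0.0738]
eef_rot: [-0.125, 0.696, 0.125, 0.696]
ft_force: [0.3, 0.6, 0.0]
width: -0.0003
```

Run:
```python
from h import *
from rig import status,camera
st=status.get_state();R=Ro.from_quat(st["eef_rot"]).as_matrix()
s=camera("scene")[:,:,::-1][130:200,285:375]
f=8;o=cv2.resize(s,None,fx=f,fy=f,interpolation=2)
for x,c in((.011,(0,0,255)),(-.009,(0,255,255))):
  for y in(-.011,.011):
    u=proj("scene",st["tool_pos"]+R@[x,y,.008]);print(x,y,u.round(1))
    cv2.circle(o,tuple(((u-[285,130]+.5)*f).astype(int).tolist()),3,c,-1)
cv2.imwrite("pics/m3.png",o)
```

```text
0.011 -0.011 [318.9 183.4]
0.011 0.011 [325.5 180.8]
-0.009 -0.011 [318.9 179.3]
-0.009 0.011 [325.6 176.7]
```

View pics/m3.png

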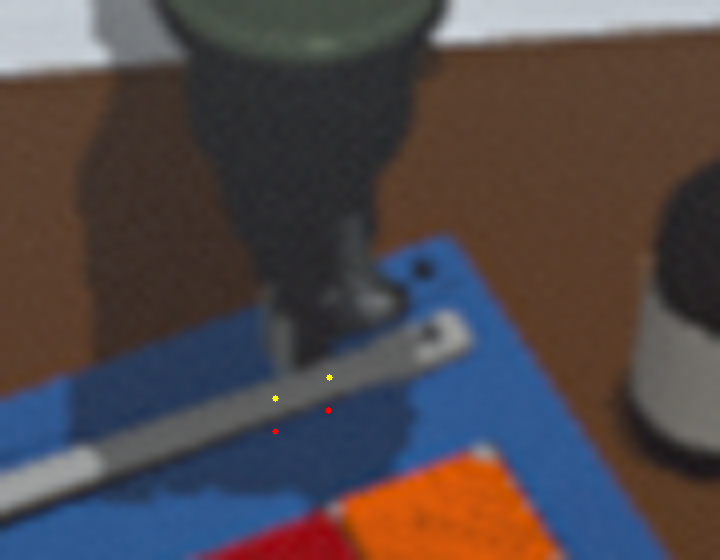

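Request:
play_rows(series=[0.1,0,0,0,0,0,0.1,0,0,0,0,0,0,0,0,0,0,0])

```text
t: 9.25
tool_pos: [0.5379, 0.0342, 0.0696]
eef_rot: [-0.125, 0.696, 0.125, 0.696]
ft_force: [0.4, -0.6, 0.2]
width: 0.0002
```

Request:
play_rows(series=[0.05,0,0,0,0,0,0,0,0,0,0,0])

```text
t: 9.45
tool_pos: [0.538, 0.0341, 0.0688]
eef_rot: [-0.125, 0.696, 0.125, 0.696]
ft_force: [-0.0, 0.6, 0.7]
width: -0.0001
```

Request:
play_rows(series=[0.05,0,0,0,0,0,0,0,0,0,0,0])

```text
t: 9.65
tool_pos: [0.538, 0.0342, 0.0678]
eef_rot: [-0.125, 0.696, 0.125, 0.696]
ft_force: [-0.0, 0.1, 0.2]
width: -0.0001
```

Request:
play_rows(series=[0.05,0,0,0,0,0,0,0,0,0,0,0])

```text
t: 9.85
tool_pos: [0.538, 0.0342, 0.0668]
eef_rot: [-0.125, 0.696, 0.125, 0.696]
ft_force: [-0.5, -0.2, 0.7]
width: 0.0003
```

Request:
play_rows(series=[0.05,0,0,0,0,0,0,0,0,0,0,0])

```text
t: 10.05
tool_pos: [0.538, 0.0341, 0.0658]
eef_rot: [-0.125, 0.696, 0.125, 0.696]
ft_force: [0.3, -0.7, 0.3]
width: 0.0001
```

Request:
play_rows(series=[0.05,0,0,0,0,0,0,0,0,0,0,0])

```text
t: 10.25
tool_pos: [0.538, 0.0342, 0.0648]
eef_rot: [-0.125, 0.696, 0.125, 0.696]
ft_force: [0.5, 0.2, 0.5]
width: -0.0003
```

Request:
play_rows(series=[0.05,0,0,0,0,0,0,0,0,0,0,0])

```text
t: 10.45
tool_pos: [0.538, 0.0342, 0.0638]
eef_rot: [-0.125, 0.696, 0.125, 0.696]
ft_force: [-0.2, 0.1, 0.7]
width: -0.0003
```

Run:
```python
from h import *
from rig import status,camera
st=status.get_state();print(st["tool_pos"])
w=camera("wrist")[:,:,::-1].copy();cv2.imwrite("pics/w3.png",w)
old=cv2.imread("pics/w1.png")
for s in(-.025,.011,.03,.05): print(s,"pred row",wproj(st,[*strip(s),.0695]).round(1), "width14->",np.diff([wproj(st,[*(strip(s)+Rp@[e,0]),.0695])[0] for e in(-.007,.007)]).round(1))
o=np.zeros((440,800,3),np.uint8)
o[:,:400]=cv2.resize(w[40:260,220:420],(400,440),interpolation=2)
s=camera("scene")[:,:,::-1]
o[:320,400:]=cv2.resize(s[145:205,290:365],(400,320),interpolation=2)
cv2.imwrite("pics/m4.png",o)
```

```text
[0.53801834 0.03415357 0.06379384]
-0.025 pred row [323.   90.4] width14-> [32.9]
0.011 pred row [322.7 173.5] width14-> [31.]
0.03 pred row [322.5 213.4] width14-> [30.]
0.05 pred row [322.3 252.9] width14-> [29.1]
```

View pics/m4.png

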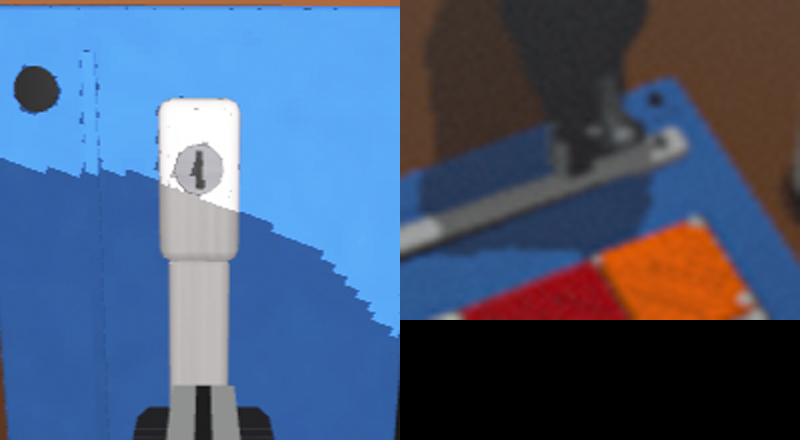

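Request:
play_rows(series=[0.03,0,0,0,0,0,0,0,0,0,0,0])

```text
t: 10.75
tool_pos: [0.538, 0.0342, 0.0632]
eef_rot: [-0.125, 0.696, 0.125, 0.696]
ft_force: [0.3, -0.1, 0.2]
width: -0.0003
```

Request:
play_rows(series=[0.03,0,0,0,0,0,0,0,0,0,0,0])

```text
t: 10.95
tool_pos: [0.538, 0.0341, 0.0626]
eef_rot: [-0.125, 0.696, 0.125, 0.696]
ft_force: [0.3, -0.8, 0.3]
width: -0.0004
```

Request:
play_rows(series=[0.03,0,0,0,0,0,0,0,0,0,0,0])

```text
t: 11.15
tool_pos: [0.538, 0.0342, 0.062]
eef_rot: [-0.125, 0.696, 0.125, 0.696]
ft_force: [0.4, 0.6, 0.3]
width: 0.0003
```

Request:
play_rows(series=[0.03,0,0,0,0,0,0,0,0,0,0,0])

```text
t: 11.35
tool_pos: [0.538, 0.0342, 0.0614]
eef_rot: [-0.125, 0.696, 0.125, 0.696]
ft_force: [0.6, 0.6, -0.5]
width: 0.0
```

Request:
play_rows(series=[0.03,0,0,0,0,0,0,0,0,0,0,0])

```text
t: 11.55
tool_pos: [0.538, 0.0341, 0.0608]
eef_rot: [-0.125, 0.696, 0.125, 0.696]
ft_force: [0.2, 0.3, 0.3]
width: -0.0001
```

Request:
play_rows(series=[0.03,0,0,0,0,0,0,0,0,0,0,0])

```text
t: 11.75
tool_pos: [0.538, 0.0341, 0.0602]
eef_rot: [-0.125, 0.696, 0.125, 0.696]
ft_force: [1.0, -0.0, 0.5]
width: 0.0
```

Request:
play_rows(series=[0.05,0,0,0,0,0,0.05,0,0,0,0,0,0,0,0,0,0,0])

```text
t: 12.05
tool_pos: [0.538, 0.0342, 0.0581]
eef_rot: [-0.125, 0.696, 0.125, 0.696]
ft_force: [0.3, -0.3, -0.1]
width: 0.0004
```

Request:
play_rows(series=[0.04,0,0,0,0,0,0,0,0,0,0,0])

```text
t: 12.25
tool_pos: [0.538, 0.0341, 0.0574]
eef_rot: [-0.125, 0.696, 0.125, 0.696]
ft_force: [-0.5, -0.1, -0.1]
width: 0.0002
```

Request:
play_rows(series=[0.04,0,0,0,0,0,0,0,0,0,0,0])

```text
t: 12.45
tool_pos: [0.538, 0.0342, 0.0566]
eef_rot: [-0.125, 0.696, 0.125, 0.696]
ft_force: [-0.0, 0.2, 0.2]
width: 0.0
```

Request:
play_rows(series=[0.04,0,0,0,0,0,0,0,0,0,0,0])

```text
t: 12.65
tool_pos: [0.538, 0.0341, 0.0558]
eef_rot: [-0.125, 0.696, 0.125, 0.696]
ft_force: [0.7, -0.3, 0.2]
width: -0.0003
```

Request:
play_rows(series=[0.04,0,0,0,0,0,0,0,0,0,0,0])

```text
t: 12.85
tool_pos: [0.538, 0.0342, 0.055]
eef_rot: [-0.125, 0.696, 0.125, 0.696]
ft_force: [-0.9, -0.2, 0.3]
width: -0.0001
```

Request:
play_rows(series=[0.04,0,0,0,0,0,0,0,0,0,0,0])

```text
t: 13.05
tool_pos: [0.5381, 0.0341, 0.0543]
eef_rot: [-0.125, 0.696, 0.125, 0.696]
ft_force: [-0.1, -1.1, 1.8]
width: -0.0001
```

Request:
play_rows(series=[0.02,0,0,0,0,0,0,0,0,0,0,0])

```text
t: 13.25
tool_pos: [0.5382, 0.0341, 0.054]
eef_rot: [-0.125, 0.696, 0.125, 0.696]
ft_force: [-0.1, -0.3, 3.5]
width: 0.0002
```

Request:
play_rows(series=[0.02,0,0,0,0,0,0,0,0,0,0,0])

```text
t: 13.45
tool_pos: [0.5382, 0.034, 0.0536]
eef_rot: [-0.125, 0.696, 0.125, 0.696]
ft_force: [-0.7, -0.4, 5.5]
width: 0.0001
```

Request:
play_rows(series=[0.01,-0.25,0,0,0,0,0,-0.25,0,0,0,0,0,-0.25,0,0,0,0,0,-0.25,0,0,0,0,0,-0.25,0,0,0,0])

```text
t: 13.95
tool_pos: [0.5468, 0.0115, 0.0534]
eef_rot: [-0.125, 0.696, 0.126, 0.696]
ft_force: [-1.8, 3.5, 5.0]
width: 0.0001
```

Request:
play_rows(series=[0,-0.25,0,0,0,0,0,-0.25,0,0,0,0,0,-0.25,0,0,0,0,0,-0.25,0,0,0,0,0,-0.1,0,0,0,0])

```text
t: 14.45
tool_pos: [0.5546, -0.0096, 0.0534]
eef_rot: [-0.125, 0.696, 0.126, 0.696]
ft_force: [-1.3, 2.8, 4.8]
width: -0.0002
```

Request:
play_rows(series=[0.025,0,0,0,0,0,0,-0.25,0,0,0,0,0,-0.25,0,0,0,0,0,-0.25,0,0,0,0,0,-0.25,0,0,0,0])

```text
t: 14.95
tool_pos: [0.5615, -0.028, 0.0529]
eef_rot: [-0.125, 0.696, 0.126, 0.696]
ft_force: [-1.4, 3.2, 6.0]
width: -0.0
```

Request:
play_rows(series=[0,-0.25,0,0,0,0,0,-0.25,0,0,0,0,0,-0.25,0,0,0,0,0,-0.25,0,0,0,0,0,-0.25,0,0,0,0])

```text
t: 15.45
tool_pos: [0.5702, -0.0515, 0.0528]
eef_rot: [-0.125, 0.696, 0.126, 0.696]
ft_force: [-1.6, 3.3, 4.8]
width: -0.0001
```

Request:
play_rows(series=[0,0,0,0,0,0,0,-0.25,0,0,0,0,0,-0.25,0,0,0,0,0,-0.25,0,0,0,0,0,-0.25,0,0,0,0])

```text
t: 15.95
tool_pos: [0.5772, -0.0711, 0.0528]
eef_rot: [-0.125, 0.696, 0.125, 0.696]
ft_force: [-0.5, 3.0, 4.5]
width: 0.0003
```

Request:
play_rows(series=[0,-0.25,0,0,0,0,0,-0.25,0,0,0,0,0,-0.25,0,0,0,0,0,-0.25,0,0,0,0,0,0,0,0,0,0])

```text
t: 16.45
tool_pos: [0.5845, -0.0907, 0.0529]
eef_rot: [-0.125, 0.696, 0.125, 0.696]
ft_force: [0.4, -2.4, 4.1]
width: -0.0001
```

Request:
play_rows(series=[0,-0.25,0,0,0,0,0,-0.25,0,0,0,0,0,-0.25,0,0,0,0,0,-0.25,0,0,0,0,0,-0.25,0.05,0,0,0])

```text
t: 16.95
tool_pos: [0.5938, -0.1132, 0.0528]
eef_rot: [-0.125, 0.696, 0.125, 0.696]
ft_force: [-2.1, 2.3, 4.3]
width: 0.0001
```

Run:
```python
from h import *
from rig import status
p=topan(status.get_state()["tool_pos"]);print(p,"s long",.144-p[1],"lateral",p[0]+.055)
```

```text
[-0.05335796 -0.05833517] s long 0.20233517439693693 lateral 0.0016420380032581144
```

Request:
play_rows(series=[0,-0.22,0.12,0,0,0,0,-0.22,0.12,0,0,0,0,-0.22,0.12,0,0,0,0,-0.22,0.12,0,0,0,0,-0.22,0.12,0,0,0])

```text
t: 17.45
tool_pos: [0.613, -0.1293, 0.0528]
eef_rot: [-0.125, 0.696, 0.125, 0.696]
ft_force: [-1.5, 1.8, 4.0]
width: 0.0005
```

Request:
play_rows(series=[0,0,0,0,0,0,0,-0.22,0.12,0,0,0,0,-0.22,0.12,0,0,0,0,-0.22,0.12,0,0,0,0,-0.22,0.12,0,0,0])

```text
t: 17.95
tool_pos: [0.6281, -0.1425, 0.0528]
eef_rot: [-0.125, 0.696, 0.125, 0.696]
ft_force: [-1.7, 1.9, 2.5]
width: 0.0002
```

Request:
play_rows(series=[0,-0.22,0.12,0,0,0,0,-0.22,0.12,0,0,0,0,-0.22,0.12,0,0,0,0,-0.22,0.12,0,0,0,0,0,0,0,0,0])

```text
t: 18.45
tool_pos: [0.6436, -0.1561, 0.0529]
eef_rot: [-0.125, 0.696, 0.125, 0.696]
ft_force: [1.0, -1.1, 2.8]
width: 0.0003
```

Run:
```python
from h import *
from rig import status
p=topan(status.get_state()["tool_pos"]);q=p-np.array([-.055,-.063]);print(p,"s",.207+q@[.5,-.866],"lateral",q@[.866,.5])
```

```text
[-0.02140883 -0.11584649] s 0.269560644045398 lateral 0.0026667114740323156
```

Request:
play_rows(series=[0,-0.2,0.05,0,0,0,0,-0.2,0.04,0,0,0,0.025,0,0,0,0,0,0,0,0,0,0,0])

```text
t: 18.85
tool_pos: [0.6477, -0.1628, 0.0524]
eef_rot: [-0.125, 0.696, 0.125, 0.696]
ft_force: [1.3, -2.7, 3.5]
width: 0.0001
```

Request:
play_rows(series=[0.025,0,0,0,0,0,0,0,0,0,0,0])

```text
t: 19.05
tool_pos: [0.6475, -0.1625, 0.0519]
eef_rot: [-0.125, 0.696, 0.125, 0.696]
ft_force: [1.1, -3.0, 3.5]
width: -0.0001
```

Request:
play_rows(series=[0.025,0,0,0,0,0,0,0,0,0,0,0,0,0,0,0,0,0])

```text
t: 19.35
tool_pos: [0.6474, -0.1623, 0.0513]
eef_rot: [-0.125, 0.696, 0.125, 0.696]
ft_force: [0.2, -2.1, 4.0]
width: 0.0004
```

Run:
```python
from h import *
from rig import status,camera
st=status.get_state();p=topan(st["tool_pos"]);q=p-np.array([-.055,-.063]);print(st["ft_force"],st["tool_pos"],"s",.207+q@[.5,-.866],"lateral",q@[.866,.5])
s=camera("scene")[:,:,::-1];w=camera("wrist")[:,:,::-1]
o=np.zeros((400,800,3),np.uint8)
o[:,:400]=cv2.resize(s[150:250,220:320],(400,400),interpolation=2);o[:,400:]=cv2.resize(w[:,120:520],(400,400))
cv2.imwrite("pics/m5.png",o)
```

```text
[ 0.20626462 -2.12032112  4.02596571] [ 0.64743718 -0.16227375  0.05132804] s 0.2764443710708734 lateral 0.0003839979795035274
```

View pics/m5.png

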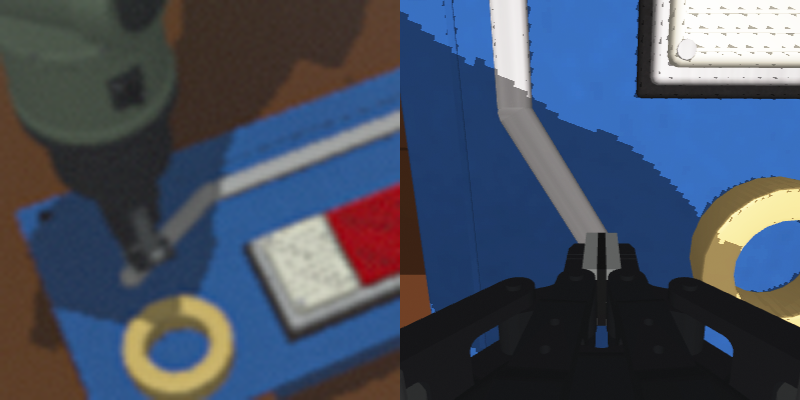

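Request:
play_rows(series=[0.025,0,0,0,0,0,0,0,0,0,0,0,0,0,0,0,0,0])

```text
t: 19.75
tool_pos: [0.6475, -0.1623, 0.051]
eef_rot: [-0.125, 0.696, 0.125, 0.696]
ft_force: [0.1, -2.1, 6.9]
width: 0.0001
```

Request:
play_rows(series=[0,0,0,0,0,0,0,0,0,0,0,0,0,0,0,0,0,0])

```text
t: 20.05
tool_pos: [0.6474, -0.1623, 0.0511]
eef_rot: [-0.125, 0.696, 0.125, 0.696]
ft_force: [0.4, -2.1, 7.7]
width: -0.0001
```

The force has risen to 7.7 N while the height stays put, so the strip is against its tape. I'm handing in now.

```bash
python3 -c "
from rig import bot;print(bot.finish_job())"
```

```text
the job is handed in; nothing more can be done
None
```

I ran the shut fingertip along the moulding from the capped end, round the bend, to the free end. I handed in at about 20 s of the 51 s allowed, with the fingertip still holding the free end down. No verdict was reported.

- **Pressing:** the vertical force stayed around 2.5–6 N on the way. It ended at about 7 N on the last stretch, with the fingertip about 276 mm along the strip.
- **Flat at the end:** the last 0.5 mm push raised the force from 4.0 to 7.7 N while the tool went down only about 0.3 mm. That means the strip is against its tape. I judged this from force and height, because the joint angle can't be read.
- **Per-stretch steps:** I inferred each stretch from position and force, since the contact on each one can't be read directly.
- **Bystanders:** the last camera view showed the finger on the end of the strip, clear of the lamp and the tape roll. I didn't measure the bottles or screwdriver again, but the planned path kept clear of them.

**What disagreed:**
- **Fingertip position:** the shut fingertips first touched the strip with the tool about 28 mm lower than expected. They stood about 17 mm behind the TCP, not 11 mm ahead of it as stated, so I found contact by small steps down.
- **Strip position:** the long leg measured 7 mm off the position implied by the panel and lamp dimensions. I used the measured line, and the wrist camera agreed with it to about 2 mm.

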